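# Find the bearing block with the steel bushing and show it to the bench magnifier

## Task

Two capped orange bearing blocks for the printer stand on the cork mat: one has a steel bushing inside, the other a plastic one, and only their weight tells. Lift each in turn a few centimetres clear of the mat to feel it, stand the lighter one back upright on the mat without dropping it, then take the heavier one and finish while holding it up, upright and still, in front of the bench magnifier on the robot's side: one black cap squarely facing the glass and centred on it, the block's middle about 9 cm from the glass. Do not bump the magnifier, and leave everything else as it lies.

Things in the scene. Friction and masses are not known exactly. Their poses are not given: they have to be found in the camera images.
- block_a_mid (a point): one orange printed bearing block (either may be the heavy one); point at its centre, 31 mm above its underside. Upright body 58 (x, bore line) x 46 (y) x 62 mm high, foot flange 58 x 74 (y) x 10 mm. Black round cap 37 mm wide, 4 mm proud, centred on each x end. Grip across the 46 mm, above the flange. Total 0.34-0.46 kg with the steel bushing, 0.12-0.17 kg with the plastic one
- block_b_mid (a point): other orange printed bearing block (either may be the heavy one); point at its centre, 31 mm above its underside. Upright body 58 (x, bore line) x 46 (y) x 62 mm high, foot flange 58 x 74 (y) x 10 mm. Black round cap 37 mm wide, 4 mm proud, centred on each x end. Grip across the 46 mm, above the flange. Total 0.34-0.46 kg with the steel bushing, 0.12-0.17 kg with the plastic one
- mat: fixed cork mat 180 (x) x 340 (y) x 3 mm thick on which both blocks start, about 170 mm apart along its y; origin at the centre of its underside, on the table top; the blocks' undersides rest 3 mm above the table
- lens (a point): centre of the round glass of the fixed bench magnifier, 160 mm above the table; black ring 117 mm across, 13 mm thick. Its x axis is the level line of sight through the glass, -x towards the robot's side, where the block is to be held; y level across the glass, z up. Below: head block, 11 mm stem, round foot 124 mm across, 22 mm high
- cap_mid (a point): bystander: spare black dust cap, disc 37 mm across, 7 mm high, lying on the mat between the blocks; point at its centre
- collar_mid (a point): bystander: steel shaft collar, ring 30 mm across, 11 mm high, on the mat between the blocks; point at its centre
- gear_mid (a point): bystander: orange printed gear 69 mm across, 20 mm high at its hub, lying flat; point on its axis, half-way up
- screwdriver_grip (a point): bystander: screwdriver lying on the table; point in its handle
- scraper_grip (a point): bystander: print scraper lying on the table; point in its handle
- pot_mid (a point): bystander: small closed jar 56 mm across, 60 mm high; point at its centre
- motor_mid (a point): bystander: stepper motor, 42 mm square body 40 mm high, shaft up to 64 mm; point at the centre of its body
There are look-alikes about, which are no part of the job. Leave any red look-alike of the part that bears lens alone.

How it is judged:
By the outcome, as a careful person would: the job done as asked, in the order asked, and still so for the second after the job is handed in, while the arm keeps its last pose, push and grip.
It also fails if it takes over 67 s, if anything falls off the work surface, if the arm or the gripper's body presses on something with over 40 N, if the wrist force passes 120 N, or if a joint passes its speed limit or range.

## Robot

A 6-joint arm with a two-finger parallel gripper is mounted at the origin on the work surface. World frame = base frame: x ahead of the robot, y to its left, z up, the work surface at z = 0. Lengths are in m, angles in degrees, forces in N, time in s.
With the tool pointing down it reaches from about 0.375 to 0.9 m from the base axis. Payload 3.1 kg.
Tool frame: the origin (TCP) lies at the very end of the fingers, on their centre line; the grasp point (between the pads) lies 19 mm behind it; z points along the fingers, x is the direction in which the jaws open and shut, and the axes are right-handed (so a half turn about z gives the same grasp; the last joint's range is limited). The gripper opens to 87 mm and grips with 3 to 60 N. Pads are 19 mm wide; open, the fingers measure 117 mm over their backs; the gripper's body (75 mm by 190 mm) begins 51 mm behind the grasp point.
Start: joints at [-78.409, 30.224, 82.088, -0, 67.689, -10.227], TCP at [0.232, -0.58, 0.202] pointing down, gripper open.
Joint ranges: [-176.69, 176.69], [-43.24, 126.21], [12.49, 139.97], [-82, 262], [0, 151.66], [-163.58, 163.58]. Speed limits (degrees/s): [159.86, 159.86, 180, 180, 180, 180].

## Interface

Orientations are given as a 3x3 rotation matrix whose columns are the frame's x, y, z axes.
In Python, from rig import read_state, capture, bot gives the robot as it stands.
- The arm moves only by the shell command python3 -m crank 'ROWS' [OPENING]. ROWS is JSON, a list of rows, each a list of 2 entries, a list of its own where there are three numbers: the shift along the tool's x, y, z in cm, then the turn, a rotation vector about the tool's x, y, z in rad. In form: [[[dx, dy, dz], [wx, wy, wz]], ...]. A call has 1 to 12 rows; each row shifts and turns the commanded pose from where the row before left it, along the tool's axes as they then stand; what a row does not reach is not made up. A row lasts 1/10 s, in which the tool goes at most 50 mm and 8.59 degrees, less where a joint would pass 70% of its speed; a pose out of reach is approached as far as the arm can. A call with a gripper value outside its range is refused whole. OPENING is the closure, from -1 (fully open) to 1 (shut), set as the call begins (- or left out, the last holds). The fingers move at their own pace and stop on an object; the grip force is fixed at half the most. Time passes only in rows, so rows that do not move let the fingers close. It gives the time, the measured TCP pose, the force and the opening at its end, in the units of the state.
- read_state(): the state, without advancing time (a new reading comes with each control period).
- capture(name): name is "side" or "top"; returns a dict with "pixels" (480x640x3 uint8, red, green, blue), "camera_matrix" (3x3 intrinsics, pixels), "R" (3x3) and "t" (3): a world point X has camera coordinates R X + t. Camera axes: x right, y down, z forward; pixel columns grow to the right and rows downward; lengths in m; the calibration is good to about 2 mm. A picture is of the moment at which its call begins. There is no depth.
- bot.hand_in(): hands the job in, once; it reports no verdict.
The state is a dict: "time_s": time; "joint_positions": joint angles; "qvel": joint speeds; "tau": joint torques, N m; "position": TCP position; "tcp_rot": TCP orientation; "force": force on the tool from outside, world axes, zero at the start; "moment": the same for the moment, N m; "opening": opening from 0.0 (shut) to 1.0 (fully open).
Only numpy, scipy, OpenCV 4.12 (cv2) and the standard library are available. Lean on these libraries where they do the work, as an engineer would, in place of code of your own. Each camera call takes 0.05 s, during which the arm holds its last target.

## Working session

There is one attempt and no reset: what is moved stays moved. The work goes in short steps, Python scripts to look and compute and a shell command to move; the robot and the scene stay as the last step left them, time stands still between calls to the robot, and variables do not carry over. Pictures are saved under pics/ and viewed, and the job is handed in when it is done.

```bash
ls; mkdir -p pics
python3 - <<'E'
from rig import read_state, capture, bot
import cv2,numpy as np,pickle
s=read_state()
for k,v in s.items(): print(k,np.round(v,4).tolist())
for n in("side","top"):
    c=capture(n); pickle.dump(c,open(f"pics/{n}0.pkl","wb"))
    cv2.imwrite(f"pics/{n}0.png",c["pixels"][:,:,::-1])
    print(n,np.round(c["camera_matrix"],1).tolist(),np.round(c["R"],3).tolist(),np.round(c["t"],3).tolist(),"cam",np.round(-np.array(c["R"]).T@c["t"],3))
E
```

```text
pics
time_s 0.0
joint_positions [-78.4071, 30.2779, 82.1566, 0.0005, 67.6876, -10.2281]
qvel [0.0043, 0.1177, 0.0053, -0.0357, -0.0316, 0.0181]
tau [0.0014, -44.0034, -17.6594, 0.0632, 0.058, -0.0002]
position [0.2322, -0.5794, 0.2015]
tcp_rot [[0.3717, -0.9284, -0.0004], [-0.9283, -0.3717, 0.0021], [-0.0021, -0.0004, -1.0]]
force [0.8056, -0.6265, 0.1359]
moment [-0.0398, -0.0105, -0.0455]
opening 1.0003
side [[467.8, 0.0, 314.3], [0.0, 467.8, 235.4], [0.0, 0.0, 1.0]] [[-0.777, -0.63, -0.014], [-0.358, 0.46, -0.813], [0.518, -0.626, -0.583]] [0.453, 0.277, 0.939] cam [-0.036  0.745  0.779]
top [[575.9, 0.0, 316.7], [0.0, 575.9, 237.0], [0.0, 0.0, 1.0]] [[0.011, -1.0, -0.011], [-0.993, -0.009, -0.117], [0.117, 0.012, -0.993]] [0.0, 0.578, 1.482] cam [ 0.401 -0.012  1.539]
```

View pics/side0.png

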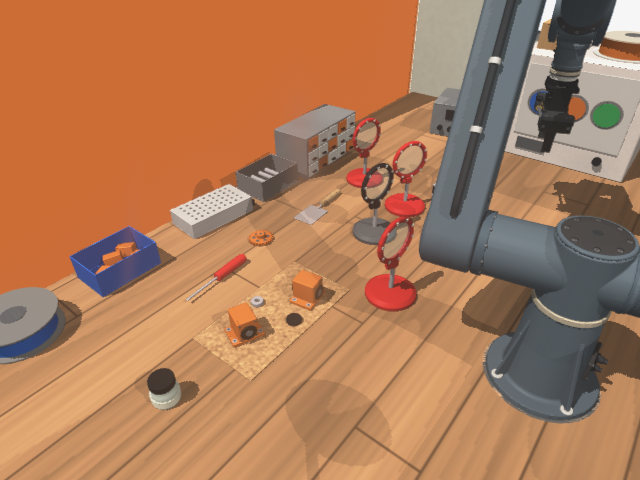

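View pics/top0.png

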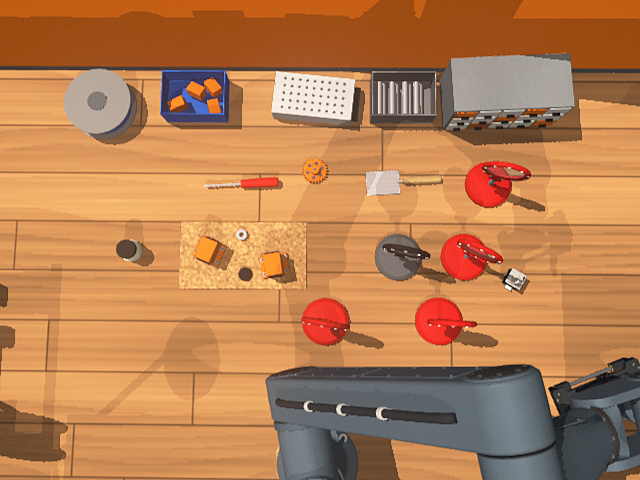

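Run:
```python
import cv2,numpy as np
t=cv2.imread("pics/top0.png");s=cv2.imread("pics/side0.png")
a=cv2.resize(t[210:350,170:330],None,fx=5,fy=4.28,interpolation=cv2.INTER_CUBIC)
cv2.imwrite("pics/t_blocks.png",cv2.resize(t[210:300,170:320],None,fx=5,fy=5,interpolation=cv2.INTER_CUBIC))
cv2.imwrite("pics/t_lens.png",cv2.resize(t[225:350,300:490],None,fx=4,fy=4,interpolation=cv2.INTER_CUBIC))
cv2.imwrite("pics/s_blocks.png",cv2.resize(s[255:375,190:350],None,fx=5,fy=5,interpolation=cv2.INTER_CUBIC))
cv2.imwrite("pics/s_lens.png",cv2.resize(s[110:310,320:450],None,fx=3,fy=3,interpolation=cv2.INTER_CUBIC))
```

```text
(no output)
```

View pics/t_blocks.png

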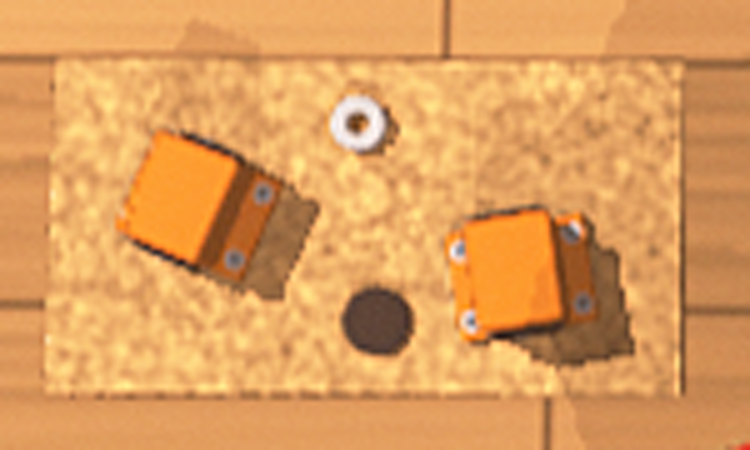

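View pics/t_lens.png

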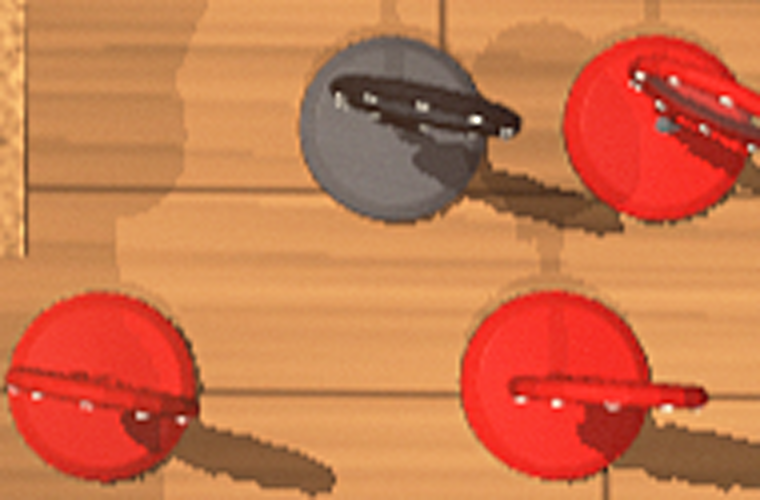

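View pics/s_blocks.png

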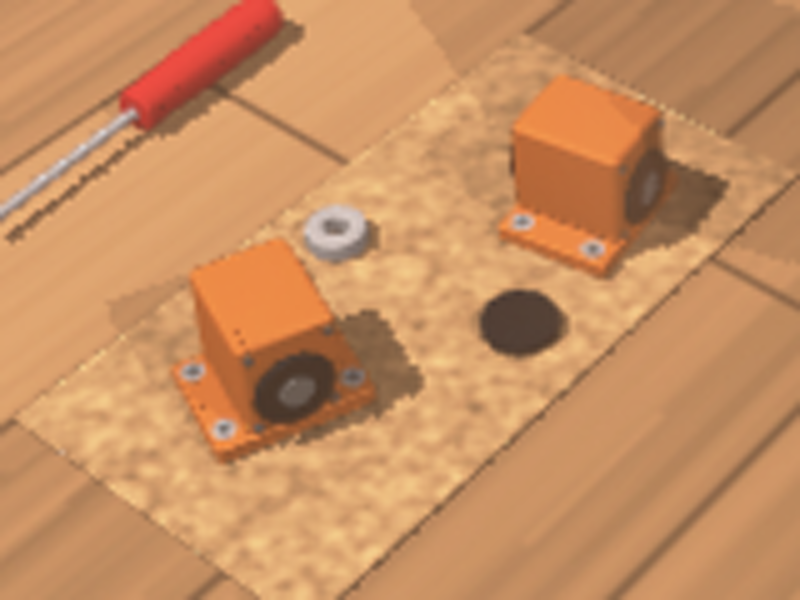

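View pics/s_lens.png

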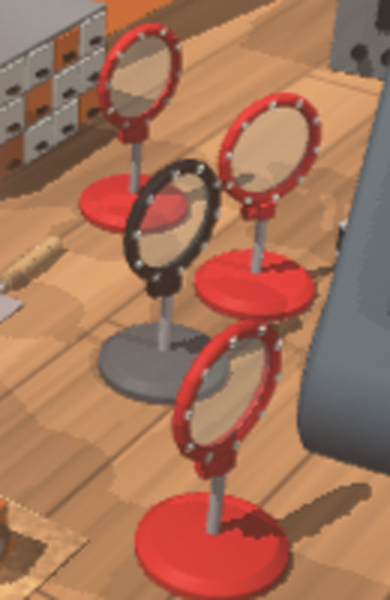

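```bash
cat > h.py <<'E'
import numpy as np,cv2,pickle
def load(n): return pickle.load(open(n,"rb"))
def ray(c,uv):
    K,R,t=map(np.array,(c["camera_matrix"],c["R"],c["t"]))
    d=R.T@np.linalg.inv(K)@np.array([uv[0],uv[1],1.]); return -R.T@t,d/np.linalg.norm(d)
def onz(c,uv,z):
    o,d=ray(c,uv); return o+d*(z-o[2])/d[2]
def proj(c,X):
    K,R,t=map(np.array,(c["camera_matrix"],c["R"],c["t"]))
    p=K@(R@np.array(X)+t); return p[:2]/p[2]
def tri(c1,u1,c2,u2):
    o1,d1=ray(c1,u1);o2,d2=ray(c2,u2)
    s=np.linalg.lstsq(np.c_[d1,-d2],o2-o1,rcond=None)[0]
    a,b=o1+d1*s[0],o2+d2*s[1]; return (a+b)/2,np.linalg.norm(a-b)
E
python3 - <<'E'
from h import *
T=load("pics/top0.pkl");S=load("pics/side0.pkl")
hsv=cv2.cvtColor(T["pixels"],cv2.COLOR_RGB2HSV)
# bright orange tops
roi=hsv[215:295,175:312]
for y,x in((250,208),(265,272),(248,220),(265,284),(240,190)): print((x,y),hsv[y,x])
m=((roi[...,0]<18)&(roi[...,1]>215)&(roi[...,2]>225)).astype(np.uint8)
m=cv2.morphologyEx(m,cv2.MORPH_OPEN,np.ones((3,3)))
for c in cv2.findContours(m,0,2)[0]:
    if cv2.contourArea(c)<150: continue
    r=cv2.minAreaRect(c+np.array([175,215]));b=cv2.boxPoints(r)
    P=np.array([onz(T,p,.065) for p in b]);print("top",r,P.mean(0).round(4))
    print(" edges",[(np.linalg.norm(P[i]-P[i-1]).round(4),np.degrees(np.arctan2(*(P[i]-P[i-1])[[1,0]])).round(1)) for i in range(4)])
# grey foot, black ring
big=cv2.resize(hsv[230:295,365:450],None,fx=1,fy=1)
pix=T["pixels"][230:295,365:450]
for y,x in((262,385),(270,400),(250,395),(252,410),(255,425),(268,410)): print((x,y),T["pixels"][y,x],hsv[y,x])
E
```

```text
(208, 250) [ 16 206 253]
(272, 265) [ 15 204 253]
(220, 248) [ 12 164 176]
(284, 265) [ 13 201 150]
(190, 240) [ 17 139 244]
(385, 262) [133 121 117] [  8  31 133]
(400, 270) [129 118 114] [  8  30 129]
(395, 250) [83 68 65] [ 5 55 83]
(410, 252) [71 53 48] [ 7 83 71]
(425, 255) [61 39 30] [  9 130  61]
(410, 268) [88 72 68] [ 6 58 88]
```

Run:
```python
from h import *
T=load("pics/top0.pkl");S=load("pics/side0.pkl")
def comps(C,roi,f,amin,z):
    x0,y0,x1,y1=roi; k=4
    p=cv2.resize(C["pixels"][y0:y1,x0:x1],None,fx=k,fy=k,interpolation=cv2.INTER_CUBIC)
    h=cv2.cvtColor(p,cv2.COLOR_RGB2HSV).astype(int)
    m=f(h).astype(np.uint8); m=cv2.morphologyEx(m,cv2.MORPH_OPEN,np.ones((7,7)))
    for c in cv2.findContours(m,0,2)[0]:
        if cv2.contourArea(c)<amin*k*k: continue
        c=((c+.5)/k-.5+np.array([x0,y0])).astype(np.float32)
        yield c
ff=lambda h:(h[...,0]<21)&(h[...,1]>180)&(h[...,2]>215)
for c in comps(T,(175,215,312,295),ff,150,0):
    r=cv2.minAreaRect(c);b=cv2.boxPoints(r);M=cv2.moments(c);cc=(M['m10']/M['m00'],M['m01']/M['m00'])
    P=np.array([onz(T,p,.065) for p in b]);print("T",np.round(r[0],1),np.round(cc,1),"box",P.mean(0).round(4),"mom",onz(T,cc,.065).round(4))
    print(" edges",[(np.linalg.norm(P[i]-P[i-1]).round(4),np.degrees(np.arctan2(*(P[i]-P[i-1])[[1,0]])).round(1)) for i in range(4)])
for c in comps(S,(190,255,350,375),lambda h:(h[...,0]<20)&(h[...,1]>160)&(h[...,2]>=218),60,0):
    q=cv2.approxPolyDP(c,3,True)[:,0];M=cv2.moments(c);cc=(M['m10']/M['m00'],M['m01']/M['m00'])
    P=np.array([onz(S,p,.065) for p in q]);print("S",q.round(1).tolist(),np.round(cc,1),onz(S,cc,.065).round(4));print(P.round(4).tolist())
# foot & ring
for c in comps(T,(365,225,440,295),lambda h:(h[...,1]<75)&(h[...,2]<175)&(h[...,2]>55),300,0):
    (u,v),r=cv2.minEnclosingCircle(c);print("foot T",u,v,r,onz(T,(u,v),.022).round(4))
for c in comps(T,(370,235,440,270),lambda h:(h[...,2]<88),40,0):
    r=cv2.minAreaRect(c);print("ringT",r,[onz(T,p,.16).round(4).tolist() for p in cv2.boxPoints(r)])
for c in comps(S,(355,155,400,215),lambda h:(h[...,2]<90),40,0):
    e=cv2.fitEllipse(c);print("ringS",e,cv2.boundingRect(c))
for y in range(160,210,8): print(S["pixels"][y,360:396:3].max(1).tolist())
```

```text
T [270.2 263.8] [271.1 263.8] box [0.5037 0.1241 0.065 ] mom [0.5037 0.1218 0.065 ]
 edges [(np.float64(0.0571), np.float64(8.9)), (np.float64(0.0529), np.float64(-81.8)), (np.float64(0.0571), np.float64(-171.4)), (np.float64(0.0526), np.float64(98.2))]
T [204.7 248.6] [204.8 248.6] box [0.5413 0.2938 0.065 ] mom [0.5411 0.2936 0.065 ]
 edges [(np.float64(0.0462), np.float64(67.4)), (np.float64(0.057), np.float64(-21.5)), (np.float64(0.0464), np.float64(-112.7)), (np.float64(0.0569), np.float64(158.3))]
S [[245.89999389648438, 302.6000061035156], [228.10000610351562, 308.8999938964844], [235.60000610351562, 323.8999938964844], [236.89999389648438, 320.1000061035156], [240.60000610351562, 323.8999938964844], [254.89999389648438, 318.3999938964844]] [241.5 313.5] [0.5417 0.2959 0.065 ]
[[0.5581, 0.2668, 0.065], [0.5744, 0.3041, 0.065], [0.5293, 0.3244, 0.065], [0.5351, 0.3154, 0.065], [0.5211, 0.3179, 0.065], [0.5089, 0.2884, 0.065]]
S [[292.8999938964844, 279.1000061035156], [310.1000061035156, 287.1000061035156], [317.1000061035156, 280.8999938964844], [302.8999938964844, 269.8999938
[... 650 characters left out ...]
, 0.16], [0.4803, -0.2409, 0.16]]
ringS ((379.0699157714844, 186.73683166503906), (17.700336456298828, 43.91019058227539), 24.026609420776367) (365, 166, 28, 43)
ringS ((375.83038330078125, 181.95352172851562), (22.096046447753906, 39.208213806152344), 26.679855346679688) (361, 162, 24, 36)
[179, 160, 117, 171, 174, 177, 184, 167, 183, 220, 222, 185]
[206, 164, 145, 180, 72, 73, 157, 135, 150, 63, 64, 150]
[232, 231, 75, 127, 207, 206, 205, 169, 138, 148, 65, 127]
[228, 70, 96, 185, 177, 156, 139, 161, 204, 108, 65, 220]
[184, 65, 135, 183, 186, 187, 183, 177, 71, 124, 188, 195]
[224, 210, 65, 65, 71, 66, 68, 182, 177, 218, 229, 229]
[209, 193, 170, 128, 79, 73, 177, 173, 159, 188, 226, 229]
```

Run:
```python
from h import *
T=load("pics/top0.pkl");S=load("pics/side0.pkl")
k=4
def up(C,x0,y0,x1,y1): return cv2.resize(C["pixels"][y0:y1,x0:x1],None,fx=k,fy=k,interpolation=cv2.INTER_CUBIC)
p=up(T,375,238,440,270); v=p.max(2); m=(v<68).astype(np.uint8)
cv2.imwrite("pics/mT.png",cv2.resize(np.vstack([m*255,v]),None,fx=2,fy=2))
p=up(S,352,155,402,245); v=p.max(2); m=(v<95).astype(np.uint8)
cv2.imwrite("pics/mS.png",cv2.resize(np.hstack([m*255,v]),None,fx=1.6,fy=1.6))
```

```text
(no output)
```

View pics/mT.png

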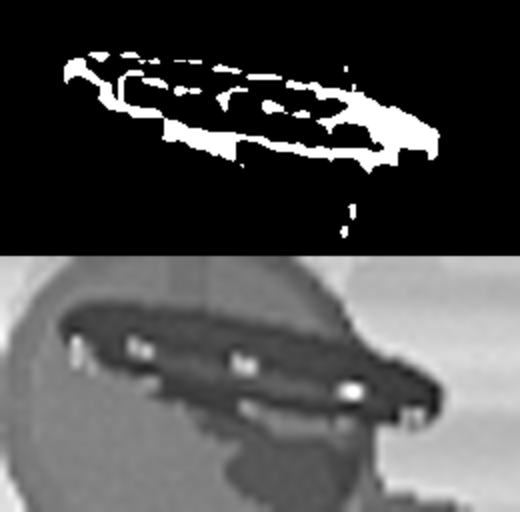

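View pics/mS.png

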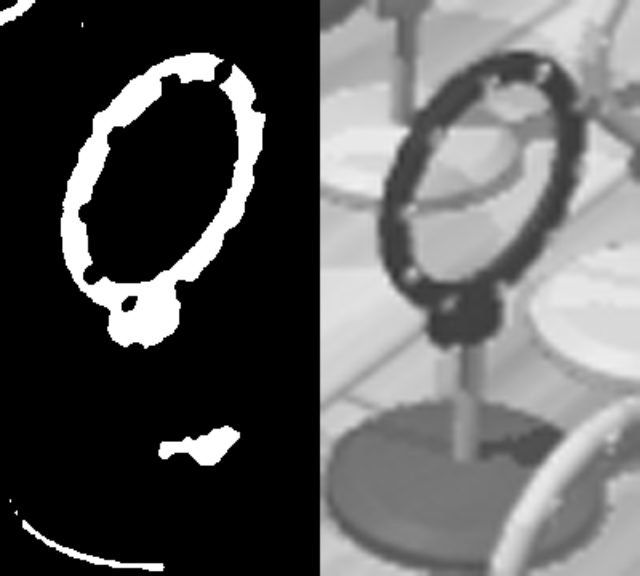

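Run:
```python
from h import *
T=load("pics/top0.pkl");S=load("pics/side0.pkl")
k=4
p=cv2.resize(S["pixels"][155:245,352:402],None,fx=k,fy=k,interpolation=cv2.INTER_CUBIC)
m=(p.max(2)<95).astype(np.uint8)
m=cv2.morphologyEx(m,cv2.MORPH_CLOSE,np.ones((9,9)))
c=max(cv2.findContours(m,cv2.RETR_EXTERNAL,cv2.CHAIN_APPROX_NONE)[0],key=cv2.contourArea)[:,0]
y=c[:,1]
q=((c[(y<165)]+.5)/k-.5+[352,155]).astype(np.float32)
e=cv2.fitEllipse(q);print("ell",e,cv2.fitEllipseDirect(q))
# inner hole
cs,h=cv2.findContours(m,cv2.RETR_CCOMP,cv2.CHAIN_APPROX_NONE)
inn=max([c for c,hh in zip(cs,h[0]) if hh[3]>=0],key=cv2.contourArea)[:,0]
qi=((inn+.5)/k-.5+[352,155]).astype(np.float32);ei=cv2.fitEllipse(qi);print("inner",ei)
L,R=(383.0,246.7),(430,255.2)
A,B=onz(T,L,.16),onz(T,R,.16);print(A,B,np.linalg.norm(A-B),"lens y ang",np.degrees(np.arctan2(*(A-B)[[1,0]])))
mid=(np.array(L)+R)/2
for ctr in(e[0],ei[0]): print(tri(T,mid,S,ctr), onz(S,ctr,.16),"top",onz(T,mid,.16))
# check: cast S outer contour on the plane
for C in (onz(S,e[0],.16),onz(S,ei[0],.16)):
  for deg in(72,76,80,84):
    a=np.radians(deg);yv=np.array([np.cos(a),np.sin(a),0]);n=np.array([np.sin(a),-np.cos(a),0])
    for qq,ee in((q,e),(qi,ei)):
        pts=cv2.ellipse2Poly((0,0),(1000,1000),0,0,360,3)
        th=np.radians(np.arange(0,360,3));ct,st=np.cos(np.radians(ee[2])),np.sin(np.radians(ee[2]))
        ex=np.c_[ee[1][0]/2*np.cos(th),ee[1][1]/2*np.sin(th)]
        ex=np.c_[ee[0][0]+ct*ex[:,0]-st*ex[:,1],ee[0][1]+st*ex[:,0]+ct*ex[:,1]]
        P=[]
        for u in ex:
            o,d=ray(S,u);P.append(o+d*((C-o)@n)/(d@n))
        P=np.array(P);Y=(P-C)@yv;Z=P[:,2]
        f=cv2.fitEllipse(np.c_[Y,Z].astype(np.float32)*1000)
        print(deg,"w",np.ptp(Y).round(4),"h",np.ptp(Z).round(4),"mid",((Y.max()+Y.min())/2).round(4),((Z.max()+Z.min())/2).round(4),"axes",np.round(f[1],1),round(f[2]))
# blocks/bystanders
print("cap",onz(T,(245.3,273.6),.01),"collar",onz(T,(241.3,234.6),.012))
for n,X in(("R",(.5042,.1208,.065)),("L",(.5413,.2938,.065))): print(n,proj(T,X),proj(S,X))
for u in((326,321),(438,321),(465,257)): print(u,onz(T,u,.022).round(3))
```

```text
ell ((376.73431396484375, 182.68032836914062), (26.69788360595703, 42.65495681762695), 28.431970596313477) ((376.73431396484375, 182.68032836914062), (26.69788360595703, 42.65495681762695), 28.431970596313477)
inner ((376.7549743652344, 182.9113311767578), (20.049209594726562, 35.305519104003906), 28.1165771484375)
[ 0.54096728 -0.15518685  0.16      ] [ 0.52158364 -0.26765869  0.16      ] 0.11412991870690842 lens y ang 80.22157889783442
(array([ 0.53283509, -0.21045186,  0.16058879]), np.float64(0.003779431656304051)) [ 0.53501845 -0.21042241  0.16      ] top [ 0.53126274 -0.21149659  0.16      ]
(array([ 0.53286307, -0.21059006,  0.15981665]), np.float64(0.00367491935051443)) [ 0.53428898 -0.20939408  0.16      ] top [ 0.53126274 -0.21149659  0.16      ]
72 w 0.1061 h 0.1157 mid -0.001 0.1585 axes [106.  115.8] 5
72 w 0.0823 h 0.0933 mid -0.0006 0.1583 axes [80.5 94.9] 20
76 w 0.1133 h 0.1158 mid -0.0013 0.1584 axes [112.3 116.8] 151
76 w 0.0879 h 0.0929 mid -0.0008 0.1583 axes [86.8 94. ] 23
80 w 0.1222 h 0.1162 mid -0.0017 0.1583 axes [112.9 125.3] 121
80 w 0.0948 h 0.0928 mid -0
[... 246 characters left out ...]
0005 0.1591 axes [80.4 94.8] 20
76 w 0.1132 h 0.1157 mid -0.0011 0.1592 axes [112.1 116.7] 151
76 w 0.0878 h 0.0928 mid -0.0007 0.159 axes [86.7 93.9] 23
80 w 0.1221 h 0.1161 mid -0.0016 0.1591 axes [112.7 125.2] 121
80 w 0.0947 h 0.0927 mid -0.0009 0.159 axes [92.7 94.7] 88
84 w 0.1332 h 0.1171 mid -0.0021 0.1589 axes [112.  137.5] 115
84 w 0.1033 h 0.0929 mid -0.0013 0.1589 axes [ 91.9 104.1] 106
cap [0.48079579 0.19492589 0.01      ] collar [0.58483377 0.20800906 0.012     ]
R [271.50138864 263.62074179] [307.48511383 278.10152276]
L [204.72462191 248.57156382] [242.28123309 313.00380684]
(326, 321) [ 0.359 -0.021  0.022]
(438, 321) [ 0.362 -0.312  0.022]
(465, 257) [ 0.53  -0.385  0.022]
```

```bash
cat > go.py <<'E'
import sys,numpy as np
from rig import read_state
from scipy.spatial.transform import Rotation as Ro
s=read_state();p=np.array(s["position"]);R=np.array(s["tcp_rot"])
print("t",round(s["time_s"],2),"p",p.round(4),"yaw",np.degrees(np.arctan2(R[1,0],R[0,0])).round(2),"tilt",np.degrees(np.arccos(-R[2,2])).round(2),"open",np.round(s["opening"],3),"F",np.round(s["force"],2),"M",np.round(s["moment"],2),"q",np.round(s["joint_positions"],1))
if len(sys.argv)>4:
    x,y,z,yaw=map(float,sys.argv[1:5]);a=np.radians(yaw);c,si=np.cos(a),np.sin(a)
    G=np.array([[c,si,0],[si,-c,0],[0,0,-1.]])
    w=Ro.from_matrix(R.T@G).as_rotvec()
    print("turn first rad",w.round(4),"| then shift cm (goal axes)",(G.T@(np.array([x,y,z])-p)*100).round(2),"| shift if no turn",(R.T@(np.array([x,y,z])-p)*100).round(2))
E
python3 -m crank '[[[0,0,-3],[0,0,0]],[[0,0,-3],[0,0,0]],[[0,0,-3],[0,0,0.116]],[[0,0,-3],[0,0,0.116]],[[0,0,0],[0,0,0]],[[0,0,0],[0,0,0]]]' -1; python3 go.py .504 .121 .32 -81.5
```

```text
time_s: 0.7
position: [0.2323, -0.58, 0.3225]
tcp_rot: [[0.15, -0.989, 0.0], [-0.989, -0.15, -0.0], [0.0, 0.0, -1.0]]
force: [-0.8, -0.4, -0.4]
opening: 1.003
t 0.7 p [ 0.2323 -0.58    0.3225] yaw -81.4 tilt 0.02 open 1.003 F [-0.76 -0.41 -0.41] M [0.03 0.03 0.02] q [-78.4  24.2  73.1  -0.   82.7   3. ]
turn first rad [ 0.     -0.0004  0.0018] | then shift cm (goal axes) [-65.32 -37.23   0.25] | shift if no turn [-65.25 -37.35   0.22]
```

```bash
python3 -m crank '[[[-3.5,-2,0],[0,0,0]],[[-3.5,-2,0],[0,0,0]],[[-3.5,-2,0],[0,0,0]],[[-3.5,-2,0],[0,0,0]],[[-3.5,-2,0],[0,0,0]],[[-3.5,-2,0],[0,0,0]],[[-3.5,-2,0],[0,0,0]],[[-3.5,-2,0],[0,0,0]],[[-3.5,-2,0],[0,0,0]]]'; python3 go.py .504 .121 .32 -81.5
```

```text
time_s: 1.6
position: [0.363, -0.2394, 0.3206]
tcp_rot: [[0.149, -0.989, -0.003], [-0.989, -0.149, 0.003], [-0.004, 0.002, -1.0]]
force: [0.5, -0.3, 0.3]
opening: 1.002
t 1.6 p [ 0.363  -0.2394  0.3206] yaw -81.44 tilt 0.24 open 1.002 F [ 0.52 -0.25  0.27] M [-0.01 -0.03 -0.03] q [-48.2   7.1  97.9   0.   75.2  33.2]
turn first rad [0.0022 0.0036 0.0011] | then shift cm (goal axes) [-33.56 -19.27   0.06] | shift if no turn [-33.54 -19.31   0.13]
```

```bash
python3 -m crank '[[[-3.5,-2,0],[0,0,0]],[[-3.5,-2,0],[0,0,0]],[[-3.5,-2,0],[0,0,0]],[[-3.5,-2,0],[0,0,0]],[[-3.5,-2,0],[0,0,0]],[[-3.5,-2,0],[0,0,0]],[[-3.5,-2,0],[0,0,0]],[[-3.5,-2,0],[0,0,0]],[[-2,-1,0],[0,0,0]],[[0,0,0],[0,0,0]],[[0,0,0],[0,0,0]],[[0,0,0],[0,0,0]]]'; python3 go.py .504 .121 .32 -81.5
```

```text
time_s: 2.8
position: [0.4864, 0.0791, 0.3215]
tcp_rot: [[0.148, -0.989, -0.002], [-0.989, -0.148, -0.0], [0.0, 0.002, -1.0]]
force: [0.1, -0.1, 0.4]
opening: 1.003
t 2.8 p [0.4864 0.0791 0.3215] yaw -81.51 tilt 0.14 open 1.003 F [ 0.08 -0.12  0.35] M [ 0.03 -0.02  0.06] q [-3.8 12.4 91.  -0.  76.8 77.7]
turn first rad [ 0.0025 -0.     -0.0001] | then shift cm (goal axes) [-3.89 -2.36  0.15] | shift if no turn [-3.89 -2.36  0.14]
```

```bash
python3 -m crank '[[[-2,-1.2,0],[0,0,0]],[[-1.9,-1.15,0],[0,0,0]],[[0,0,4],[0,0,0]],[[0,0,4],[0,0,0]],[[0,0,4],[0,0,0]],[[0,0,4],[0,0,0]],[[0,0,4],[0,0,0]],[[0,0,1],[0,0,0]],[[0,0,0],[0,0,0]],[[0,0,0],[0,0,0]]]'; python3 go.py .504 .121 .026 -81.5
python3 - <<'E'
from h import *
from rig import capture
for n in("side","top"):
    c=capture(n);pickle.dump(c,open(f"pics/{n}1.pkl","wb"));b=c["pixels"][:,:,::-1]
    b=b[200:380,180:420] if n=="side" else b[180:340,170:410]
    cv2.imwrite(f"pics/{n}1.png",cv2.resize(b,None,fx=3,fy=3,interpolation=cv2.INTER_CUBIC))
E
```

```text
time_s: 3.8
position: [0.5061, 0.1214, 0.1138]
tcp_rot: [[0.147, -0.989, 0.003], [-0.989, -0.147, 0.0], [0.0, -0.003, -1.0]]
force: [0.2, 0.5, 0.3]
opening: 1.0
t 3.8 p [0.5061 0.1214 0.1138] yaw -81.52 tilt 0.15 open 1.0 F [0.17 0.49 0.34] M [ 0.04 -0.01  0.01] q [  1.2  29.7 102.   -0.   48.2  82.7]
turn first rad [-0.0027 -0.0004 -0.0004] | then shift cm (goal axes) [0.01 0.22 8.78] | shift if no turn [0.01 0.24 8.78]
```

View pics/side1.png

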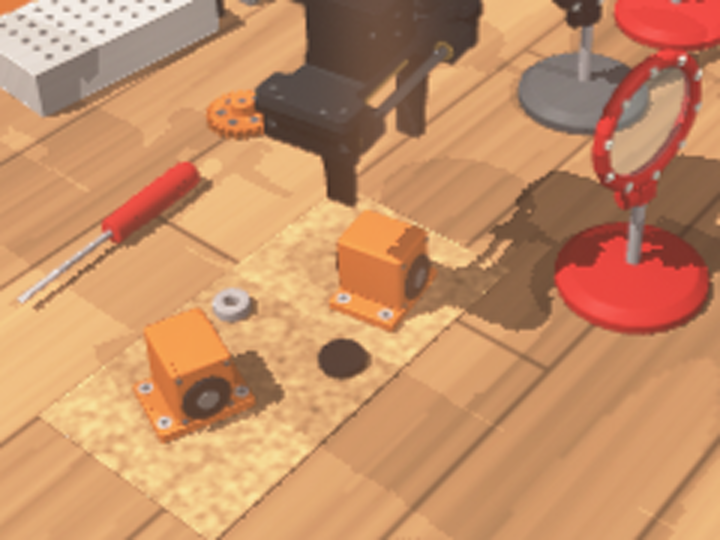

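View pics/top1.png

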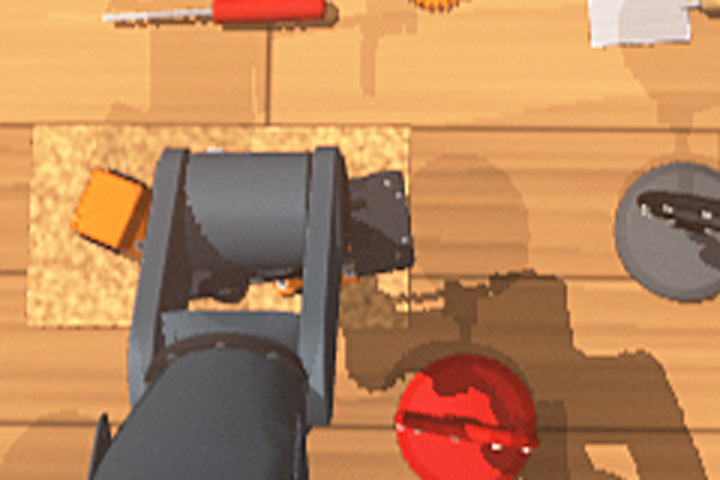

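```bash
python3 - <<'E'
from h import *
S=load("pics/side1.pkl");p=np.array([.5061,.1214,.1138]);x=np.array([.147,-.989,0])
for a in(-.05,.05): print(proj(S,p+a*x))
E
python3 -m crank '[[[0,0.25,2],[0,0,0]],[[0,0,2],[0,0,0]],[[0,0,2],[0,0,0]],[[0,0,1.5],[0,0,0]],[[0,0,1.2],[0,0,0]],[[0,0,0],[0,0,0]],[[0,0,0],[0,0,0]],[[0,0,0],[0,0,0]]]'; python3 go.py .504 .121 .026 -81.5
```

```text
[294.28567895 274.00819241]
[317.31466147 249.84141237]
time_s: 4.7
position: [0.5032, 0.1216, 0.0265]
tcp_rot: [[0.148, -0.989, 0.002], [-0.989, -0.148, 0.0], [0.0, -0.002, -1.0]]
force: [-0.0, -0.1, -0.5]
opening: 1.003
t 4.7 p [0.5032 0.1216 0.0265] yaw -81.47 tilt 0.13 open 1.003 F [-0.04 -0.08 -0.55] M [0.   0.04 0.  ] q [  1.2  38.4 105.3  -0.   36.2  82.7]
turn first rad [-0.0022 -0.0003  0.0006] | then shift cm (goal axes) [ 0.07 -0.07  0.05] | shift if no turn [ 0.07 -0.07  0.05]
```

```bash
python3 - <<'E'
from h import *
from rig import capture
c=capture("side");pickle.dump(c,open("pics/side2.pkl","wb"));b=c["pixels"][:,:,::-1]
cv2.imwrite("pics/side2.png",cv2.resize(b[220:360,220:370],None,fx=5,fy=4,interpolation=cv2.INTER_CUBIC))
E
python3 -m crank '[[[0,0,0],[0,0,0]],[[0,0,0],[0,0,0]],[[0,0,0],[0,0,0]],[[0,0,0],[0,0,0]],[[0,0,0],[0,0,0]],[[0,0,0],[0,0,0]],[[0,0,0],[0,0,0]],[[0,0,0],[0,0,0]],[[0,0,0],[0,0,0]],[[0,0,0],[0,0,0]]]' 1; python3 go.py
```

```text
time_s: 5.75
position: [0.5022, 0.1215, 0.0254]
tcp_rot: [[0.148, -0.989, -0.0], [-0.989, -0.148, -0.0], [0.0, 0.0, -1.0]]
force: [0.4, 0.0, 0.2]
opening: 0.523
t 5.75 p [0.5022 0.1215 0.0254] yaw -81.47 tilt 0.01 open 0.523 F [0.37 0.02 0.18] M [-0.12  0.02 -0.  ] q [  1.2  38.5 105.4  -0.   36.2  82.7]
```

View pics/side2.png

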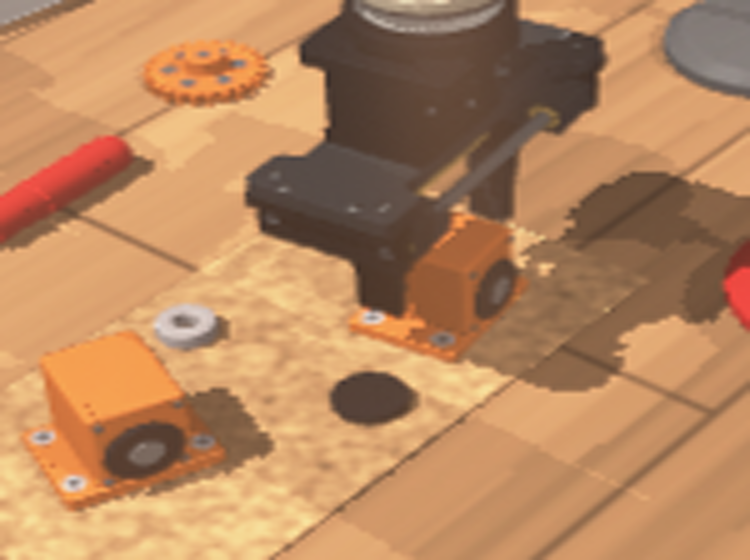

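```bash
python3 -m crank '[[[0,0,-0.5],[0,0,0]],[[0,0,-1],[0,0,0]],[[0,0,-1],[0,0,0]],[[0,0,-1],[0,0,0]],[[0,0,-1],[0,0,0]],[[0,0,-1],[0,0,0]],[[0,0,-0.5],[0,0,0]],[[0,0,0],[0,0,0]],[[0,0,0],[0,0,0]],[[0,0,0],[0,0,0]],[[0,0,0],[0,0,0]],[[0,0,0],[0,0,0]]]'; python3 go.py
for i in 1 2 3; do python3 -m crank '[[[0,0,0],[0,0,0]]]' | grep force; done; python3 go.py
python3 - <<'E'
from h import *
from rig import capture
c=capture("side");pickle.dump(c,open("pics/side3.pkl","wb"));b=c["pixels"][:,:,::-1]
cv2.imwrite("pics/side3.png",cv2.resize(b[200:360,220:370],None,fx=4,fy=3.5,interpolation=cv2.INTER_CUBIC))
E
```

```text
time_s: 6.95
position: [0.502, 0.1216, 0.085]
tcp_rot: [[0.148, -0.989, -0.001], [-0.989, -0.148, -0.0], [-0.0, 0.001, -1.0]]
force: [-0.5, -0.2, -1.2]
opening: 0.528
t 6.95 p [0.502  0.1216 0.085 ] yaw -81.47 tilt 0.05 open 0.528 F [-0.53 -0.15 -1.2 ] M [ 0.   -0.01  0.01] q [  1.2  32.3 103.6  -0.   44.2  82.7]
force: [-0.5, 0.5, -0.9]
force: [-0.3, -0.4, -1.2]
force: [-0.3, 0.2, -1.6]
t 7.25 p [0.5022 0.1216 0.0854] yaw -81.48 tilt 0.01 open 0.529 F [-0.31  0.18 -1.56] M [-0.06  0.04 -0.01] q [  1.2  32.3 103.6   0.   44.2  82.7]
```

View pics/side3.png

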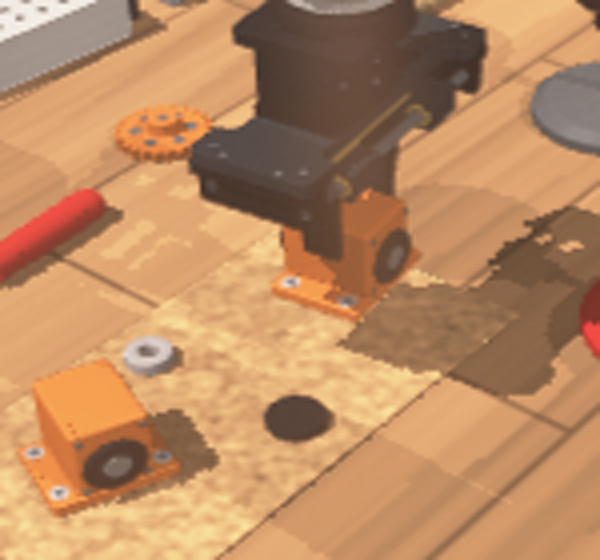

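```bash
python3 -m crank '[[[0,0,1],[0,0,0]],[[0,0,1],[0,0,0]],[[0,0,1],[0,0,0]],[[0,0,1],[0,0,0]],[[0,0,1],[0,0,0]],[[0,0,0.5],[0,0,0]],[[0,0,0.3],[0,0,0]],[[0,0,0.1],[0,0,0]],[[0,0,0],[0,0,0]],[[0,0,0],[0,0,0]],[[0,0,0],[0,0,0]]]'; python3 go.py .502 .1216 .0254 -81.5
```

```text
time_s: 8.4
position: [0.5026, 0.1216, 0.0268]
tcp_rot: [[0.148, -0.989, 0.001], [-0.989, -0.148, 0.0], [0.0, -0.001, -1.0]]
force: [0.3, -0.7, -1.4]
opening: 0.527
t 8.4 p [0.5026 0.1216 0.0268] yaw -81.47 tilt 0.05 open 0.527 F [ 0.32 -0.66 -1.36] M [ 0.02  0.01 -0.07] q [  1.2  38.3 105.3  -0.   36.3  82.7]
turn first rad [-0.0009 -0.0001  0.0006] | then shift cm (goal axes) [-0.01  0.06  0.14] | shift if no turn [-0.01  0.06  0.14]
```

```bash
python3 -m crank '[[[0,0,0.05],[0,0,0]],[[0,0,0.05],[0,0,0]],[[0,0,0],[0,0,0]],[[0,0,0],[0,0,0]]]'; python3 -m crank '[[[0,0,0.04],[0,0,0]],[[0,0,0],[0,0,0]],[[0,0,0],[0,0,0]]]'
```

```text
time_s: 8.8
position: [0.5023, 0.1216, 0.0255]
tcp_rot: [[0.148, -0.989, 0.0], [-0.989, -0.148, 0.0], [-0.0, -0.0, -1.0]]
force: [0.7, -0.2, -0.7]
opening: 0.521
time_s: 9.1
position: [0.5022, 0.1216, 0.0254]
tcp_rot: [[0.148, -0.989, 0.0], [-0.989, -0.148, -0.0], [0.0, -0.0, -1.0]]
force: [-1.4, 0.4, 4.2]
opening: 0.528
```

Contact felt (+4 N). Release and rise.

```bash
python3 -m crank '[[[0,0,0],[0,0,0]],[[0,0,0],[0,0,0]],[[0,0,0],[0,0,0]],[[0,0,0],[0,0,0]],[[0,0,0],[0,0,0]],[[0,0,0],[0,0,0]],[[0,0,-0.5],[0,0,0]],[[0,0,-1.5],[0,0,0]],[[0,0,-3],[0,0,0]],[[0,0,-4],[0,0,0]],[[0,0,-3],[0,0,0]],[[0,0,0],[0,0,0]]]' -1; python3 go.py .5415 .2945 .16 -111.5
python3 - <<'E'
from h import *
from rig import capture
c=capture("side");pickle.dump(c,open("pics/side4.pkl","wb"));b=c["pixels"][:,:,::-1]
cv2.imwrite("pics/side4.png",cv2.resize(b[200:380,180:380],None,fx=4,fy=3.3,interpolation=cv2.INTER_CUBIC))
E
```

```text
time_s: 10.3
position: [0.5056, 0.1218, 0.1495]
tcp_rot: [[0.148, -0.989, 0.01], [-0.989, -0.148, 0.0], [0.001, -0.01, -1.0]]
force: [0.5, -0.5, 0.2]
opening: 0.998
t 10.3 p [0.5056 0.1218 0.1495] yaw -81.46 tilt 0.57 open 0.998 F [ 0.45 -0.55  0.16] M [-0.02  0.08 -0.02] q [  1.2  26.3 100.7   0.   52.5  82.7]
turn first rad [-0.01    0.0014  0.5243] | then shift cm (goal axes) [-17.39   2.99  -1.05] | shift if no turn [-16.54  -6.13  -1.01]
```

View pics/side4.png

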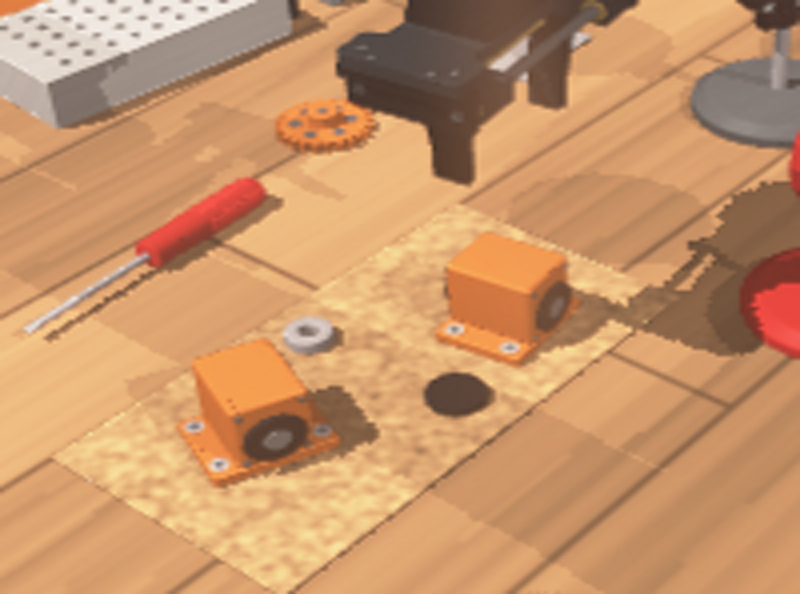

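```bash
python3 -m crank '[[[0,0,0],[0,0,0.131]],[[0,0,0],[0,0,0.131]],[[0,0,0],[0,0,0.131]],[[0,0,0],[0,0,0.131]],[[-3.5,0.6,0],[0,0,0]],[[-3.5,0.6,0],[0,0,0]],[[-3.5,0.6,0],[0,0,0]],[[-3.5,0.6,0],[0,0,0]],[[-3.4,0.6,0],[0,0,0]],[[0,0,0],[0,0,0]],[[0,0,0],[0,0,0]],[[0,0,0],[0,0,0]]]'; python3 go.py .5415 .2945 .026 -111.5
```

```text
time_s: 11.55
position: [0.5369, 0.2934, 0.1439]
tcp_rot: [[-0.367, -0.93, -0.003], [-0.93, 0.367, -0.001], [0.002, 0.002, -1.0]]
force: [0.3, -0.0, 0.5]
opening: 0.998
t 11.55 p [0.5369 0.2934 0.1439] yaw -111.52 tilt 0.18 open 0.998 F [ 0.3  -0.03  0.46] M [ 0.03  0.05 -0.02] q [ 18.2  33.3  87.1  -0.   59.8 129.7]
turn first rad [ 0.0022 -0.0023 -0.0004] | then shift cm (goal axes) [-0.27 -0.38 11.79] | shift if no turn [-0.3  -0.41 11.79]
```

```bash
python3 -m crank '[[[-0.28,-0.4,2],[0,0,0]],[[0,0,3],[0,0,0]],[[0,0,3],[0,0,0]],[[0,0,2],[0,0,0]],[[0,0,1.3],[0,0,0]],[[0,0,0.4],[0,0,0]],[[0,0,0],[0,0,0]],[[0,0,0],[0,0,0]],[[0,0,0],[0,0,0]]]'; python3 go.py .5415 .2945 .026 -111.5
python3 - <<'E'
from h import *
from rig import capture
c=capture("side");pickle.dump(c,open("pics/side5.pkl","wb"));b=c["pixels"][:,:,::-1]
cv2.imwrite("pics/side5.png",cv2.resize(b[200:380,180:380],None,fx=4,fy=3.3,interpolation=cv2.INTER_CUBIC))
E
```

```text
time_s: 12.45
position: [0.5438, 0.2958, 0.0293]
tcp_rot: [[-0.367, -0.93, 0.002], [-0.93, 0.367, 0.001], [-0.002, -0.002, -1.0]]
force: [0.1, 0.4, 0.4]
opening: 0.998
t 12.45 p [0.5438 0.2958 0.0293] yaw -111.5 tilt 0.14 open 0.998 F [0.09 0.37 0.43] M [ 0.05  0.03 -0.  ] q [ 18.2  42.8  90.2   0.   46.8 129.7]
turn first rad [-0.0019  0.0015 -0.    ] | then shift cm (goal axes) [0.21 0.16 0.33] | shift if no turn [0.21 0.16 0.33]
```

View pics/side5.png

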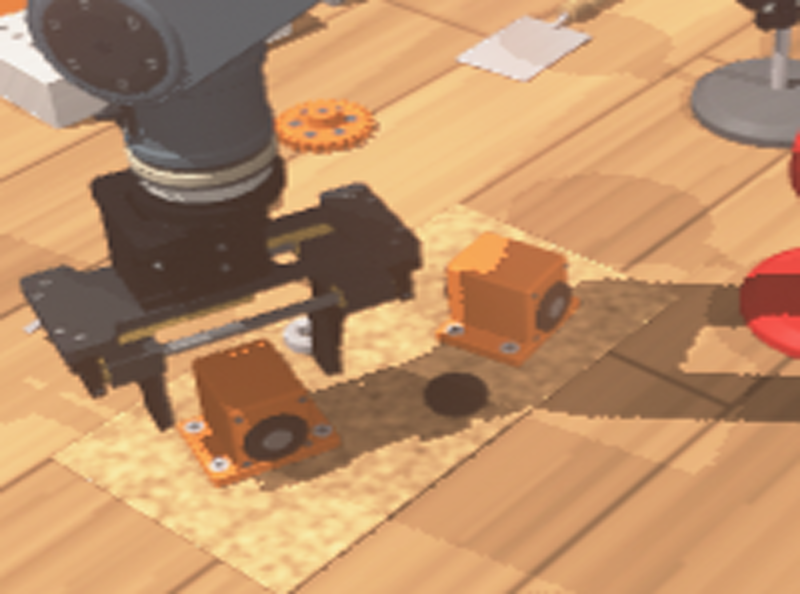

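```bash
python3 -m crank '[[[0.1,0.1,0.15],[0,0,0]],[[0.1,0.05,0.1],[0,0,0]],[[0,0,0],[0,0,0]],[[0,0,0],[0,0,0]]]'; python3 go.py .5415 .2945 .026 -111.5
python3 -m crank '[[[0,0,0],[0,0,0]],[[0,0,0],[0,0,0]],[[0,0,0],[0,0,0]],[[0,0,0],[0,0,0]],[[0,0,0],[0,0,0]],[[0,0,0],[0,0,0]],[[0,0,0],[0,0,0]],[[0,0,0],[0,0,0]],[[0,0,0],[0,0,0]],[[0,0,0],[0,0,0]]]' 1; python3 go.py
```

```text
time_s: 12.9
position: [0.5406, 0.2943, 0.0255]
tcp_rot: [[-0.366, -0.93, -0.0], [-0.93, 0.366, -0.0], [0.0, 0.0, -1.0]]
force: [-0.9, -0.1, 0.6]
opening: 0.997
t 12.9 p [0.5406 0.2943 0.0255] yaw -111.5 tilt 0.01 open 0.997 F [-0.92 -0.12  0.61] M [0.08 0.01 0.03] q [ 18.2  43.   90.7   0.   46.3 129.7]
turn first rad [ 0.0001 -0.0001  0.0001] | then shift cm (goal axes) [-0.05 -0.08 -0.05] | shift if no turn [-0.05 -0.08 -0.05]
time_s: 13.9
position: [0.5407, 0.2942, 0.0255]
tcp_rot: [[-0.366, -0.93, -0.0], [-0.93, 0.366, -0.0], [0.0, 0.0, -1.0]]
force: [0.1, 0.4, 0.5]
opening: 0.524
t 13.9 p [0.5407 0.2942 0.0255] yaw -111.49 tilt 0.01 open 0.524 F [0.13 0.42 0.47] M [0.   0.06 0.03] q [ 18.2  43.   90.7  -0.   46.3 129.7]
```

```bash
python3 -m crank '[[[0,0,-0.5],[0,0,0]],[[0,0,-1],[0,0,0]],[[0,0,-1],[0,0,0]],[[0,0,-1],[0,0,0]],[[0,0,-1],[0,0,0]],[[0,0,-1],[0,0,0]],[[0,0,-0.5],[0,0,0]],[[0,0,0],[0,0,0]],[[0,0,0],[0,0,0]],[[0,0,0],[0,0,0]],[[0,0,0],[0,0,0]],[[0,0,0],[0,0,0]]]'
for i in 1 2 3; do python3 -m crank '[[[0,0,0],[0,0,0]]]' | grep force; done; python3 go.py
python3 - <<'E'
from h import *
from rig import capture
for n in("side","top"):
    c=capture(n);pickle.dump(c,open(f"pics/{n}6.pkl","wb"));b=c["pixels"][:,:,::-1]
    b=b[180:380,160:380] if n=="side" else b[180:340,130:330]
    cv2.imwrite(f"pics/{n}6.png",cv2.resize(b,None,fx=3.5,fy=3,interpolation=cv2.INTER_CUBIC))
E
```

```text
time_s: 15.1
position: [0.5405, 0.2942, 0.0851]
tcp_rot: [[-0.366, -0.93, -0.001], [-0.93, 0.366, -0.0], [0.001, 0.001, -1.0]]
force: [-0.3, -0.3, -3.7]
opening: 0.521
force: [-0.5, -0.2, -4.2]
force: [0.2, -0.3, -3.6]
force: [0.8, 0.1, -3.6]
t 15.4 p [0.5407 0.2943 0.0855] yaw -111.5 tilt 0.01 open 0.529 F [ 0.8   0.14 -3.62] M [ 0.09 -0.04 -0.02] q [ 18.2  37.9  89.1  -0.   53.  129.7]
```

View pics/side6.png

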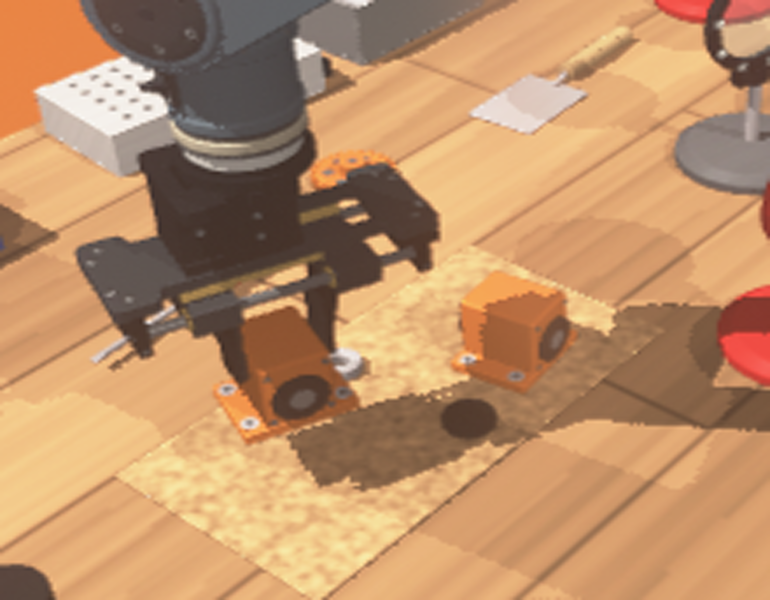

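```bash
python3 -m crank '[[[0,0,-1.5],[0,0,0]],[[0,0,-3],[0,0,0]],[[0,0,-4],[0,0,0]],[[0,0,-4],[0,0,0]],[[0,0,-4],[0,0,-0.09]],[[0,0,-3],[0,0,-0.093]],[[0,0,-2],[0,0,0]],[[0,0,0],[0,0,0]],[[0,0,0],[0,0,0]],[[0,0,0],[0,0,0]]]'; python3 go.py .4427 -.1923 .30 -101
```

```text
time_s: 16.5
position: [0.5393, 0.2938, 0.2983]
tcp_rot: [[-0.191, -0.982, -0.004], [-0.982, 0.191, -0.001], [0.002, 0.004, -1.0]]
force: [-0.5, -0.4, -4.7]
opening: 0.525
t 16.5 p [0.5393 0.2938 0.2983] yaw -101.02 tilt 0.26 open 0.525 F [-0.48 -0.4  -4.66] M [ 0.05 -0.01  0.  ] q [ 18.2  24.3  76.5   0.   79.4 119.2]
turn first rad [ 0.004  -0.0022 -0.0004] | then shift cm (goal axes) [49.56  0.21 -0.17] | shift if no turn [49.56  0.19 -0.06]
```

```bash
python3 -m crank '[[[1.5,0,0],[0,0,0]],[[3,0,0],[0,0,0]],[[4,0,0],[0,0,0]],[[4,0,0],[0,0,0]],[[4,0,0],[0,0,0]],[[4,0,0],[0,0,0]],[[4,0,0],[0,0,0]],[[4,0,0],[0,0,0]],[[4,0,0],[0,0,0]],[[4,0,0],[0,0,0]],[[4,0,0],[0,0,0]],[[4,0,0],[0,0,0]]]'; python3 go.py .4427 -.1923 .30 -101
```

```text
time_s: 17.7
position: [0.4538, -0.1442, 0.2997]
tcp_rot: [[-0.191, -0.981, -0.002], [-0.981, 0.191, 0.001], [-0.0, 0.002, -1.0]]
force: [0.9, -0.7, -4.6]
opening: 0.524
t 17.7 p [ 0.4538 -0.1442  0.2997] yaw -101.04 tilt 0.12 open 0.524 F [ 0.95 -0.67 -4.65] M [0.04 0.04 0.03] q [-31.1  12.   95.   -0.   73.1  70. ]
turn first rad [ 0.0021  0.0001 -0.0007] | then shift cm (goal axes) [ 4.93  0.17 -0.03] | shift if no turn [ 4.93  0.16 -0.03]
```

```bash
python3 -m crank '[[[3,1,0],[0,0,0]],[[1.9,1,0],[0,0,0]],[[0,0,0],[0,0,0]],[[0,0,0],[0,0,0]],[[0,0,0],[0,0,0]]]'; python3 go.py .4427 -.1923 .30 -101
python3 - <<'E'
from h import *
from rig import capture
for n in("side","top"):
    c=capture(n);pickle.dump(c,open(f"pics/{n}7.pkl","wb"));b=c["pixels"][:,:,::-1]
    b=b[100:300,280:480] if n=="side" else b[180:380,300:500]
    cv2.imwrite(f"pics/{n}7.png",cv2.resize(b,None,fx=3,fy=3,interpolation=cv2.INTER_CUBIC))
E
```

```text
time_s: 18.2
position: [0.4264, -0.1863, 0.3002]
tcp_rot: [[-0.191, -0.982, -0.001], [-0.982, 0.191, 0.001], [-0.001, 0.001, -1.0]]
force: [0.2, -0.4, -4.1]
opening: 0.529
t 18.2 p [ 0.4264 -0.1863  0.3002] yaw -101.0 tilt 0.06 open 0.529 F [ 0.2  -0.41 -4.11] M [ 0.02  0.03 -0.01] q [-37.4  11.   96.3   0.   72.7  63.6]
turn first rad [ 0.0008  0.0007 -0.0001] | then shift cm (goal axes) [ 0.28 -1.71  0.02] | shift if no turn [ 0.28 -1.71  0.02]
```

View pics/side7.png

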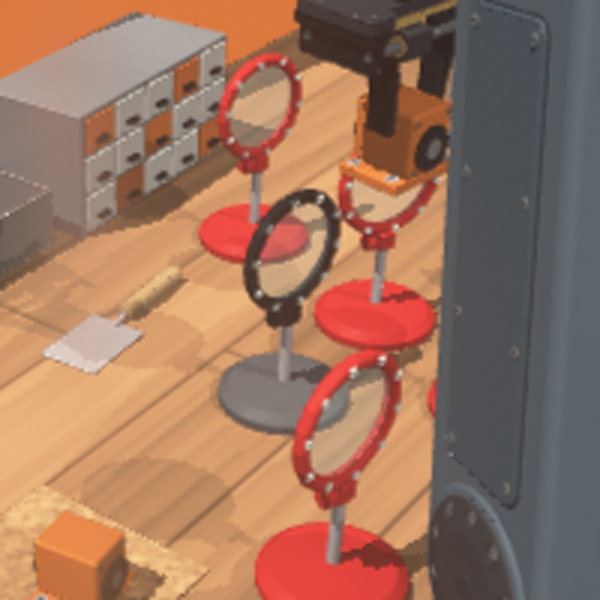

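View pics/top7.png

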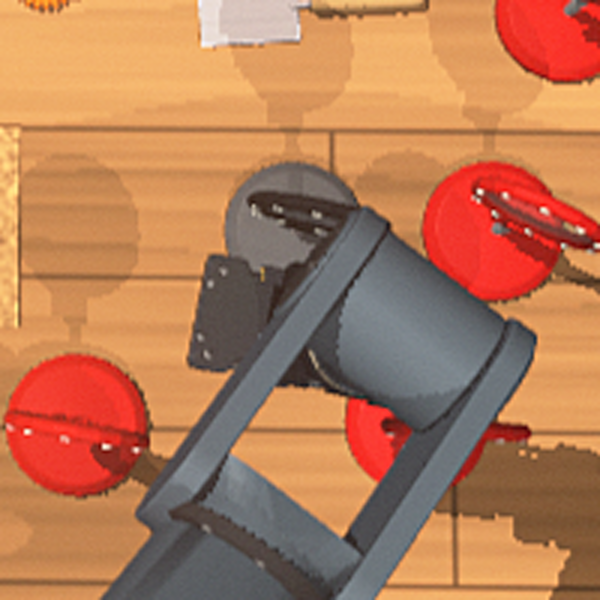

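```bash
python3 -m crank '[[[0.28,0,1.5],[0,0,0]],[[0,0,2.5],[0,0,0]],[[0,0,2.5],[0,0,0]],[[0,0,2.5],[0,0,0]],[[0,0,2.5],[0,0,0]],[[0,0,2],[0,0,0]],[[0,0,1],[0,0,0]],[[0,0,0.35],[0,0,0]],[[0,0,0],[0,0,0]],[[0,0,0],[0,0,0]],[[0,0,0],[0,0,0]]]'; python3 go.py .4427 -.1923 .1515 -101
python3 - <<'E'
from h import *
from rig import capture
for n in("side","top"):
    c=capture(n);pickle.dump(c,open(f"pics/{n}8.pkl","wb"));b=c["pixels"][:,:,::-1]
    b=b[130:250,330:480] if n=="side" else b[200:350,350:500]
    cv2.imwrite(f"pics/{n}8.png",cv2.resize(b,None,fx=5,fy=(5 if n=="side" else 4),interpolation=cv2.INTER_CUBIC))
E
```

```text
time_s: 19.4
position: [0.4269, -0.19, 0.153]
tcp_rot: [[-0.191, -0.982, 0.002], [-0.982, 0.191, -0.001], [0.001, -0.002, -1.0]]
force: [1.3, 0.7, -3.4]
opening: 0.53
t 19.4 p [ 0.4269 -0.19    0.153 ] yaw -101.0 tilt 0.14 open 0.53 F [ 1.28  0.7  -3.43] M [ 0.06  0.02 -0.03] q [-37.7  22.6 107.3  -0.   50.   63.3]
turn first rad [-0.0021 -0.0011 -0.0001] | then shift cm (goal axes) [-0.08 -1.59  0.15] | shift if no turn [-0.08 -1.59  0.15]
```

View pics/side8.png

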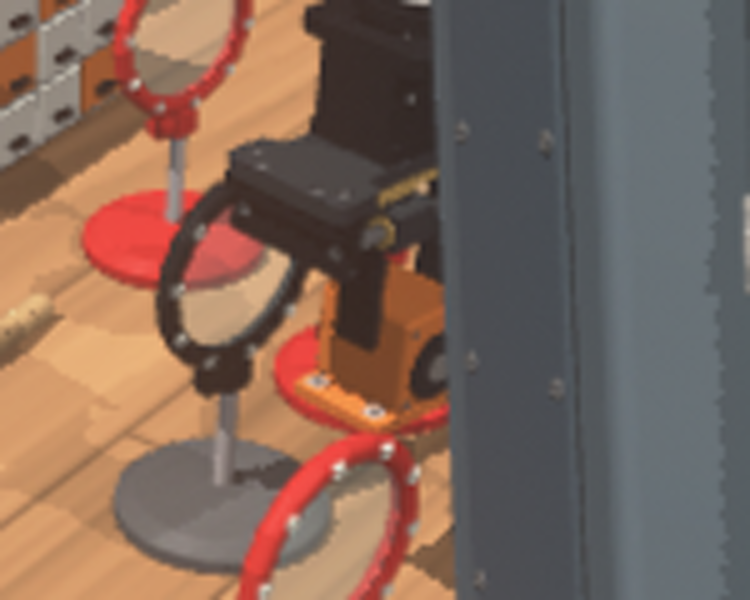

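View pics/top8.png

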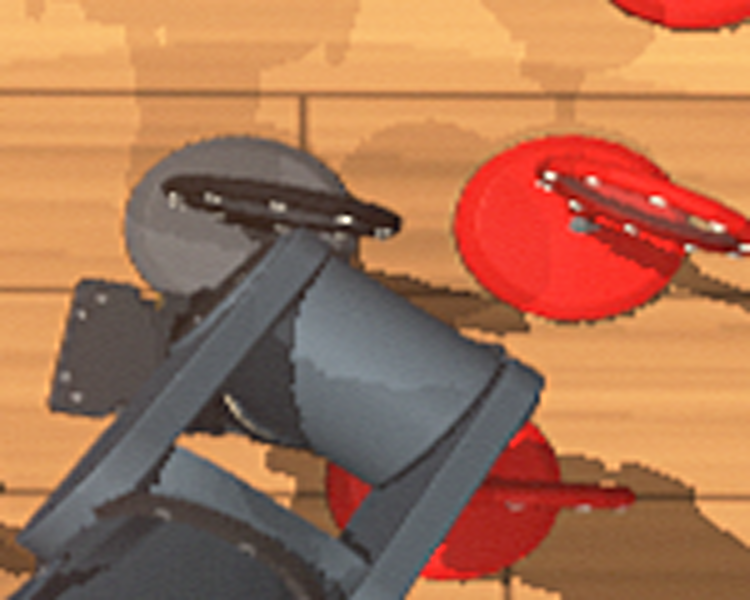

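```bash
python3 -m crank '[[[0,-0.4,0.05],[0,0,0]],[[0,-0.6,0.05],[0,0,0]],[[0,-0.4,0],[0,0,0]],[[0,-0.15,0],[0,0,0]],[[0,0,0],[0,0,0]],[[0,0,0],[0,0,0]],[[0,0,0],[0,0,0]],[[0,0,0],[0,0,0]],[[0,0,0],[0,0,0]]]'; python3 go.py .4422 -.1928 .1515 -101
python3 - <<'E'
from h import *
from rig import capture
for n in("side","top"):
    c=capture(n);pickle.dump(c,open(f"pics/{n}9.pkl","wb"));b=c["pixels"][:,:,::-1]
    b=b[130:250,330:450] if n=="side" else b[200:350,350:500]
    cv2.imwrite(f"pics/{n}9.png",cv2.resize(b,None,fx=5,fy=(5 if n=="side" else 4),interpolation=cv2.INTER_CUBIC))
E
```

```text
time_s: 20.4
position: [0.4413, -0.1925, 0.151]
tcp_rot: [[-0.191, -0.982, -0.0], [-0.982, 0.191, 0.0], [-0.0, 0.0, -1.0]]
force: [-1.2, 0.2, -3.5]
opening: 0.527
t 20.4 p [ 0.4413 -0.1925  0.151 ] yaw -101.02 tilt 0.0 open 0.527 F [-1.2   0.16 -3.54] M [ 0.02  0.06 -0.02] q [-36.9  23.7 105.4  -0.   50.9  64.1]
turn first rad [ 0.0001  0.     -0.0003] | then shift cm (goal axes) [ 0.01 -0.09 -0.05] | shift if no turn [ 0.01 -0.09 -0.05]
```

View pics/side9.png

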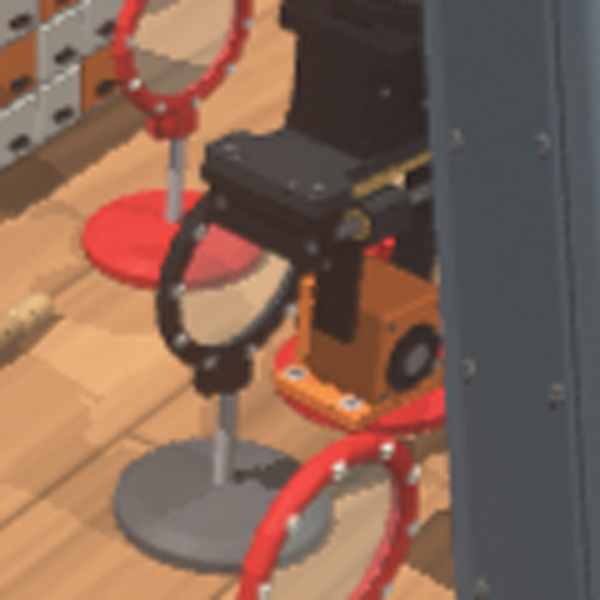

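```bash
python3 - <<'E'
from h import *
S=load("pics/side9.pkl")
p=np.array([.4413,-.1925,.151]);xB=np.array([.982,-.191,0]);yB=np.array([.191,.982,0]);z=np.array([0,0,1.])
c=p+.0085*z+.001*xB
f=lambda u:((np.array(u)+.5)/5-.5+[330,130])
for n,X,u in(("cap",c-.033*xB,(413,357)),("corner-x+y bot",c-.029*xB+.037*yB-.031*z,(357,430)),("corner+x+y top",c+.029*xB+.037*yB-.021*z,(274,362)),("corner-x+y flange top",c-.029*xB+.037*yB-.021*z,(360,415))):
    q=proj(S,X);print(n,q.round(1),f(u).round(1),"meas@z",onz(S,f(u),X[2]).round(4),"pred",X.round(4))
E
cat > /tmp/a.py <<'E'
from h import *
S=load("pics/side9.pkl")
b=S["pixels"][180:225,375:425,::-1]
cv2.imwrite("pics/crop9.png",cv2.resize(b,None,fx=14,fy=13,interpolation=cv2.INTER_CUBIC))
E
PYTHONPATH=. python3 /tmp/a.py
```

```text
cap [413.6 201.5] [412.2 201. ] meas@z [ 0.4139 -0.1863  0.1595] pred [ 0.4099 -0.1864  0.1595]
corner-x+y bot [401.4 216.5] [401.  215.6] meas@z [ 0.4238 -0.1538  0.1285] pred [ 0.4209 -0.1508  0.1285]
corner+x+y top [384.7 204. ] [384.4 202. ] meas@z [ 0.4835 -0.1697  0.1385] pred [ 0.4778 -0.1619  0.1385]
corner-x+y flange top [401.8 213.2] [401.6 212.6] meas@z [ 0.4225 -0.1528  0.1385] pred [ 0.4209 -0.1508  0.1385]Traceback (most recent call last):
  File "/tmp/a.py", line 1, in <module>
    from h import *
  File "h.py", line 1, in <module>
    import numpy as np,cv2,pickle
ModuleNotFoundError: No module named 'cv2'
```

View pics/top9.png

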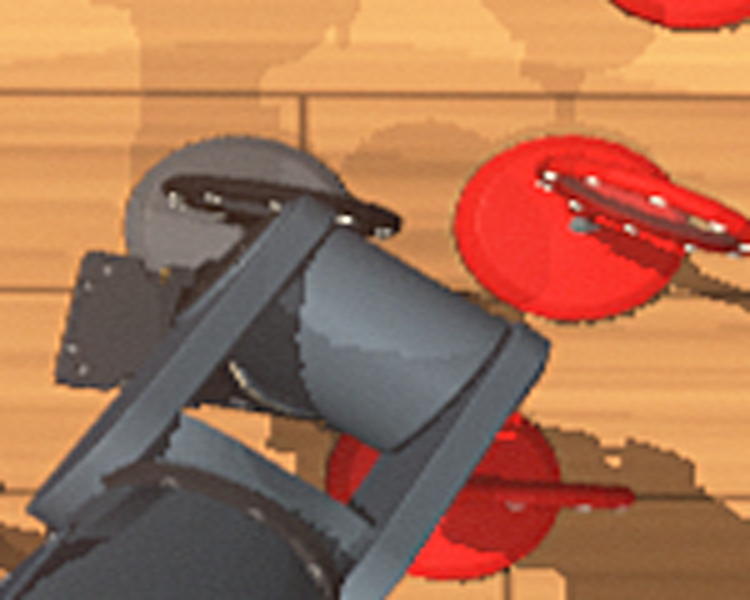

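```bash
python3 -m crank '[[[0,-0.05,-0.05],[0,0,0]],[[0,0,0],[0,0,0]],[[0,0,0],[0,0,0]],[[0,0,0],[0,0,0]],[[0,0,0],[0,0,0]],[[0,0,0],[0,0,0]],[[0,0,0],[0,0,0]],[[0,0,0],[0,0,0]],[[0,0,0],[0,0,0]],[[0,0,0],[0,0,0]]]'; python3 go.py .4422 -.1928 .1515 -101
python3 - <<'E'
from h import *
from rig import capture,read_state
for n in("side","top"):
    c=capture(n);pickle.dump(c,open(f"pics/{n}10.pkl","wb"));cv2.imwrite(f"pics/{n}10.png",c["pixels"][:,:,::-1])
print(np.round(read_state()["qvel"],2))
E
```

```text
time_s: 21.5
position: [0.4419, -0.1926, 0.1516]
tcp_rot: [[-0.191, -0.982, 0.0], [-0.982, 0.191, 0.0], [-0.0, -0.0, -1.0]]
force: [-0.1, -0.4, -3.7]
opening: 0.524
t 21.5 p [ 0.4419 -0.1926  0.1516] yaw -101.01 tilt 0.0 open 0.524 F [-0.13 -0.37 -3.71] M [ 0.06  0.03 -0.06] q [-36.9  23.7 105.3   0.   51.   64.1]
turn first rad [-0.      0.     -0.0002] | then shift cm (goal axes) [ 0.01 -0.03  0.01] | shift if no turn [ 0.01 -0.03  0.01]
[-0.03  0.11  0.03 -0.01  0.01 -0.05]
```

View pics/side10.png

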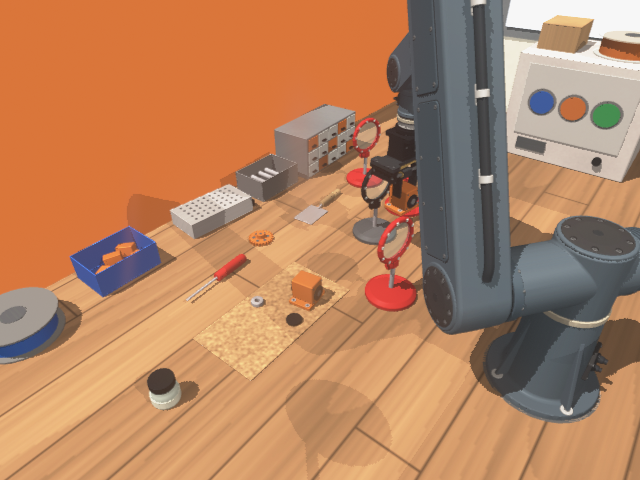

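View pics/top10.png

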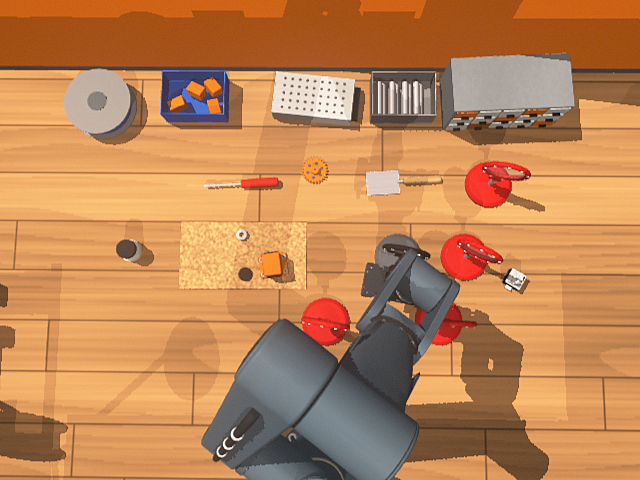

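The light block stands upright on the mat (side ~(306,288), top ~(272,264)). The other objects are where they were, and the heavy block is held in front of the black magnifier, not moving. Handing in.

```bash
python3 -c "
from rig import bot
print(bot.hand_in())"
```

```text
the job is handed in; nothing more can be done
None
```

I handed the job in at about 21.6 s, with the heavier block held still in front of the black-ringed magnifier. No verdict came back.

- **Weighing:** I lifted the block nearer the magnifiers about 6 cm and read about 1.2 N (0.13 kg), so it was the light one. I lowered it until I felt contact, about 4 N, then released it. The pictures show it upright on the mat. I lifted the other block the same way and read about 3.8 N (0.39 kg), so it was the heavy one, and I kept hold of it.
- **Final pose:** The arm read 0° tilt and was still, with the jaw opening matching the 46 mm body. The block's middle is about 90 mm from the glass and within about 1 mm of its centre line. Its height is 0.160 m.
- **Left alone:** The last pictures show the bystanders and the red look-alikes I could see where they started. The arm partly hid two of the red ones. No contact with the magnifier showed in the forces or the pictures.
- **Checks that disagreed:**
  - The two cameras placed the lens about 3.7 mm apart. Most of that is a side-camera offset of about 3 mm, which I found by comparing its view of the held block with the arm's own pose. After correcting for it the two agree to about 3.5 mm across the glass, so I used a middle value.
  - My estimates of the glass's direction spread over about 3°, so the cap could be up to about 2° off square.

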